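# Clamp the end lid of a specimen carrier

## Robot

A 6-joint arm with a two-finger parallel gripper is mounted at the origin on the work surface. World frame = base frame: x ahead of the robot, y to its left, z up, the work surface at z = 0. Lengths are in m, angles in rad, forces in N, time in s.
With the tool pointing down it reaches from about 0.3 to 0.95 m from the base axis. Payload 3.1 kg.
Tool frame: the origin (TCP) lies at the very end of the fingers, on their centre line; the grasp point (between the pads) lies 19 mm behind it (ctrl.pinch_z is the distance from the TCP to the grasp point, in m); z points along the fingers, y is the direction in which the jaws open and shut (so a half turn about z gives the same grasp; the last joint's range is limited). The gripper opens to 85 mm and grips with 20 to 120 N. Pads are 22 mm wide; open, the fingers measure 114 mm over their backs; the gripper's body (76 mm by 85 mm) begins 54 mm behind the grasp point. The pads swing forward as they close: fully open they stand 13 mm farther back than shut.
Start: joints at [-1.184, 0.308, 1.634, -0, 1.2, -0.07], TCP at [0.276, -0.561, 0.231] pointing down, gripper open.
Joint ranges: [-3.06, 3.06], [-0.79, 1.96], [0.05, 2.63], [-1.19, 4.34], [0.05, 2.64], [-2.94, 2.94]. Speed limits (rad/s): [2.79, 2.79, 3.14, 3.14, 3.14, 3.14].

## Interface

Orientations are given as a 3x3 rotation matrix whose columns are the frame's x, y, z axes.
In Python, from workcell import ctrl gives the robot as it stands.
- The arm moves only by the tool play_rows, never from a script. Its argument "deltas" is a list of rows, each a list of 3 entries, a list of its own where there are three numbers: the finger opening in m, from 0 to 0.0854, then the shift along the world's x, y, z in m, then the turn, a rotation vector about the world's x, y, z in rad. In form: [[hand, [x, y, z], [ax, ay, az]], ...]. A call has 1 to 12 rows; each row is the pose to reach, as a shift and turn from the pose commanded when the call began; what a row does not reach only later rows make up. A row lasts 1/10 s, in which the tool goes at most 50 mm and 8.59 degrees, less where a joint would pass 70% of its speed; a pose out of reach is approached as far as the arm can. A call with a gripper value outside its range is refused whole. The fingers move at their own pace and stop on an object; "newtons" is the grip in N (left out, the last holds). Time passes only in rows, so rows that repeat a pose let the fingers close. It gives the time, the measured TCP pose, the force and the opening at its end, in the units of the state.
- ctrl.sense(): the state, without advancing time (a new reading comes with each control period).
- ctrl.capture(name): name is "scene" or "top" or "wrist"; returns the picture (480x640x3 uint8, red, green, blue); there is no depth.
- ctrl.get_calibration(name): a dict with "mtx" (3x3 intrinsics, pixels), "world_from_camera" (4x4, takes a point from camera to world coordinates); the wrist camera has in their place "hand_eye" (4x4, takes a point from camera to tool coordinates, whose origin is the TCP and whose axes are the flange's). Camera axes: x right, y up, looking along -z (the intrinsics and any distortion apply to the point x, -y, -z); pixel columns grow to the right and rows downward; lengths in m; the calibration is good to about 2 mm. A picture is of the moment at which its call begins: read the wrist's pose just before it. get_calibration takes no time and is no camera call.
- ctrl.job_done(): hands the job in, once; it reports no verdict.
Trained networks look in the newest picture that a camera, given by its name, has taken for a name from the list of things; names that differ only in an ending like _2 or _b are one class to them, and where a whole thing is asked for, a point or a joint stands for the part that bears it (a point fixed in the world has none). Each returns a list of dicts, best first, with "confidence" (0 to 1); they miss things now and then, are a little off and sometimes report something else, mostly with a low value. They report only what shows in the picture. A call takes as long as a camera call.
- ctrl.look_for(query, camera): "bbox" ([left, top, width, height] in pixels, round what is visible of it).
- ctrl.pinpoint(query, camera): "xy" ([column, row] in pixels: a listed point, or the origin of a listed thing).
The state is a dict: "time": time; "q": joint angles; "qvel": joint speeds; "joint_torque": joint torques, N m; "tool_pos": TCP position; "tool_rot": TCP orientation; "ft_force": force on the tool from outside, world axes, zero at the start; "moment": the same for the moment, N m; "gripper_width": opening from 0.0 (shut) to 1.0 (fully open).
Only numpy, scipy, OpenCV 4.12 (cv2) and the standard library are available. Lean on these libraries where they do the work, as an engineer would, in place of code of your own. Each camera call takes 0.05 s, during which the arm holds its last target.

## Task

First push the lump of waste wax off the top of the specimen carrier into the open waste bin standing beside it. Then push the carrier's end lid shut, swing the latch's wire loop over so that it lies behind the keeper on the lid, and fold the lever right down until it snaps over center and clamps the lid. Do not force anything, and leave the cassette box, the jar and the mould where they are.

Things in the scene. Friction and masses are not known exactly. Their poses are not given: they have to be found in the camera images.
- specimen_case: Fixed aluminium carrier box, 185 long (x) x 110 wide (y) x 100 mm high; does not move. Origin on the bench directly under the lever's pivot; own +x points to the lid end, z up. The box runs from x -125 to +60 mm, y -55 to +55, flat top at z 100. The draw latch sits in the middle of the top (y = 0): lever pivot at x 0, z 114, axis along y.
- lid (a joint): End lid, plate 110 wide x 94 mm high, hinged along its foot at case x 61, z 6 mm. rad: 0 = shut (hard stop), grows as its top leans out (+x). Starts 0.15-0.4; a stiff hinge (0.2 N m) holds it anywhere. A ledge 70 mm wide (y +-35) at its top, when shut at z 96-100 mm out to x 93, is what a finger outside meets first; lid ajar, its edge hangs as low as z 76.
- lever (a joint): Steel strap lever 24 wide, 4 thick, reaching 87 mm from its pivot. rad: 0 = folded level to case -x, 14 mm above the top (hard stop, clamped); 1.57 upright; max 2.4, leaning to the lid. Starts 1.93-2.2; friction (3.5 N at 75 mm) holds it anywhere. Once hooked it grows stiff below 1.4, hardest near 1.0 (10 to 15 N at 75 mm, differs each time), passes center at 0.25, then stays down.
- lever_tip (a point): Middle of the upper face at the free end of the lever, 85 mm from the pivot. If the lever folds down with no more than its friction, the loop has missed the keeper; it can be raised and tried again.
- bail (a joint): Hinge of the wire loop (bail) on the lever: axis 18 mm from the lever's pivot, 15 degrees below the strap when folded (case x -17.4, z 109.3 mm). rad, the loop's elevation above case +x is this value minus the lever's value. Light friction: the loop stays up when within about 25 degrees of upright and falls by its own weight when lower.
- bail_bar (a point): Middle of the loop's cross bar, which hooks the keeper: 5 mm wire, 38 mm long along case y, 83 mm from the loop's hinge; side wires at y +-19 mm. Starts nearly upright above the lever pivot. With the lid shut and the lever as it starts, the loop tipped towards the lid falls past the lip and lands behind the keeper.
- keeper_hook (a point): Foot of the keeper's lip, on the hook's inner face; axes as the case's with the lid shut (then case x 69, y 0, z 118 mm; a screw setting shifts it up to 1.2 mm along x each time). Steel hook 24 mm wide on the lid's ledge: a 6 mm wall on the -x side of this point, a lip above reaching 6 mm to +x, top 4 mm higher. The cross bar hooks on the wall's +x side, between ledge and lip (18 mm high).
- keeper (a joint): Spring travel of the keeper towards case -x: 0 = slack, m, up to 0.008; 18 N per mm. About 0.004 to 0.006 when the latch is clamped.
- wax_lump: Loose off-white lump of embedding wax, 30 x 24 x 22 mm high, 15 g, on top of the case where the lever must fold down. Origin at the centre of its underside.
- waste_bin: Fixed open white plastic bin, 120 (x) x 80 (y) x 80 mm high, walls 3 mm, axes parallel to the case's, long side 3 mm beside the case at either its +y or -y side. Origin at the centre of its underside.
- cassette_box: Loose closed white box 110 x 70 x 61 mm, 0.6 kg, beside the case on the side opposite the bin; leave alone. Origin at the centre of its underside.
- fixative_jar: Loose amber jar, 60 mm across, 100 mm high; leave alone. Origin at the centre of its underside.
- base_mould: Loose stepped steel mould, 100 x 60 x 30 mm; leave alone. Origin at the centre of its underside.

How it is judged:
By the outcome, as a careful person would: the job done as asked, in the order asked, and still so for the second after the job is handed in, with the robot touching nothing.
It also fails if it takes over 59 s, if anything falls off the work surface, if the arm or the gripper's body presses on something with over 40 N, if the wrist force passes 120 N, or if a joint passes its speed limit or range.

## Working session

There is one attempt and no reset: what is moved stays moved. The work goes in short steps, Python scripts to look and compute and a tool call to move; the robot and the scene stay as the last step left them, time stands still between calls to the robot, and variables do not carry over. Pictures are saved under pics/ and viewed, and the job is handed in when it is done.

Besides the shell and the picture viewer there is one more tool, called after "Emit:" by a JSON object that holds its "method" and its "body". play_rows: Moves the arm, as the interface text tells. Its arguments: {"type":"object","properties":{"deltas":{"type":"array","items":{"type":"array"}},"newtons":{"type":"number"}},"required":["deltas"]}

```bash
ls; mkdir -p pics; python3 - <<'E'
from workcell import ctrl
import cv2
s=ctrl.sense()
print(s['time'],s['tool_pos'],s['tool_rot'],s['gripper_width'])
for n in ['scene','top']:
    im=ctrl.capture(n); cv2.imwrite(f'pics/{n}0.png',im[:,:,::-1])
    c=ctrl.get_calibration(n); print(n,c)
    for q in ['specimen_case','wax_lump','waste_bin','lever_tip','bail_bar','keeper_hook','cassette_box','fixative_jar','base_mould']:
        r=ctrl.pinpoint(q,n); print(q,[(x['xy'],x['confidence']) for x in r[:2]])
print(ctrl.get_calibration('wrist'))
print(ctrl.sense()['time'])
E
```

```text
pics
0.0 [ 0.27533946 -0.56014456  0.23003803] [[ 8.97464996e-01  4.41084875e-01 -8.45183999e-04]
 [ 4.41085641e-01 -8.97462403e-01  2.16635666e-03]
 [ 1.97026294e-04 -2.31702780e-03 -9.99997296e-01]] 1.0022814879345143
scene {'mtx': array([[484.25085113,   0.        , 316.47356504],
       [  0.        , 484.25085113, 236.14074738],
       [  0.        ,   0.        ,   1.        ]]), 'world_from_camera': array([[-0.48559137, -0.43307534,  0.75937261,  1.32926268],
       [ 0.87389686, -0.26282106,  0.40893687,  0.39911999],
       [ 0.02247864,  0.86218956,  0.50608682,  0.62425804],
       [ 0.        ,  0.        ,  0.        ,  1.        ]])}
specimen_case [([325.1, 281.2], 0.62)]
wax_lump [([307.2, 228.3], 0.73)]
waste_bin [([269.9, 284.2], 0.75)]
lever_tip [([346.1, 212.6], 0.55)]
bail_bar [([335.9, 197.7], 0.64)]
keeper_hook [([366.9, 262.6], 0.42)]
cassette_box []
fixative_jar [([516.5, 313.0], 0.88)]
base_mould [([201.0, 219.0], 0.83)]
top {'mtx': array([[459.27912057,   0.        , 317.52897867],
       [  0.        , 459.27912057, 239.95950326],
       [  0.        ,   0.
[... 464 characters left out ...]
l_bar [([292.7, 234.8], 0.57)]
keeper_hook [([254.0, 235.9], 0.65)]
cassette_box [([331.1, 304.3], 0.79)]
fixative_jar [([136.6, 303.7], 0.77)]
base_mould [([490.6, 282.2], 0.66)]
{'mtx': array([[406.59813172,   0.        , 314.48092936],
       [  0.        , 406.59813172, 241.10473531],
       [  0.        ,   0.        ,   1.        ]]), 'hand_eye': array([[-4.15693439e-04,  9.55217303e-01,  2.95904936e-01,
         7.50515770e-02],
       [ 9.99999647e-01,  6.13295818e-04, -5.74973461e-04,
         4.22431201e-04],
       [-7.30701859e-04,  2.95904592e-01, -9.55217220e-01,
        -1.42671916e-01],
       [ 0.00000000e+00,  0.00000000e+00,  0.00000000e+00,
         1.00000000e+00]])}
1.0
```

```bash
python3 - <<'E'
import cv2
for n,(x,y,w,h) in {'scene':(180,140,260,195),'top':(200,160,240,180)}.items():
    im=cv2.imread(f'pics/{n}0.png')[y:y+h,x:x+w]
    cv2.imwrite(f'pics/{n}0z.png',cv2.resize(im,(800,600),interpolation=cv2.INTER_CUBIC))
E
```

```text
(no output)
```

View pics/scene0.png

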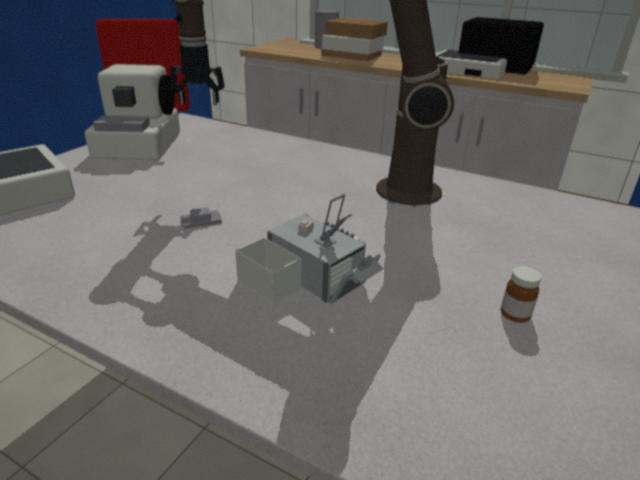

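View pics/scene0z.png

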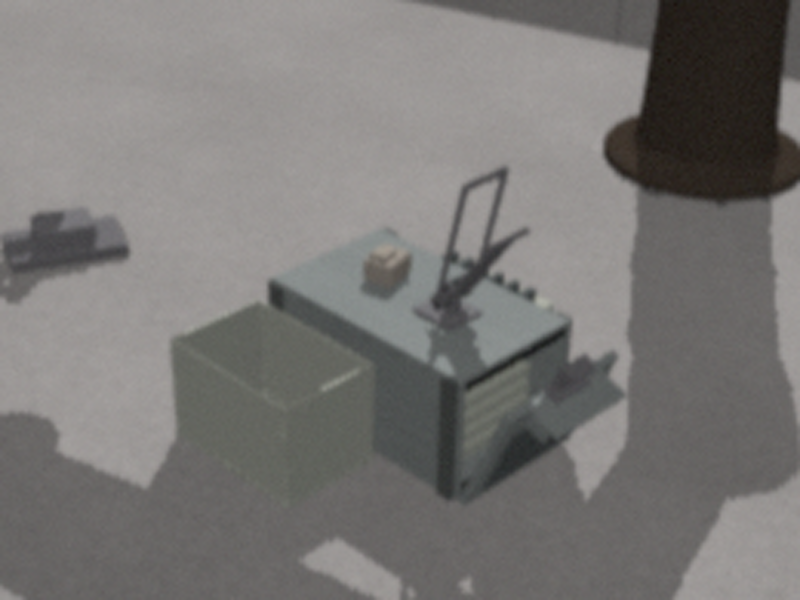

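View pics/top0z.png

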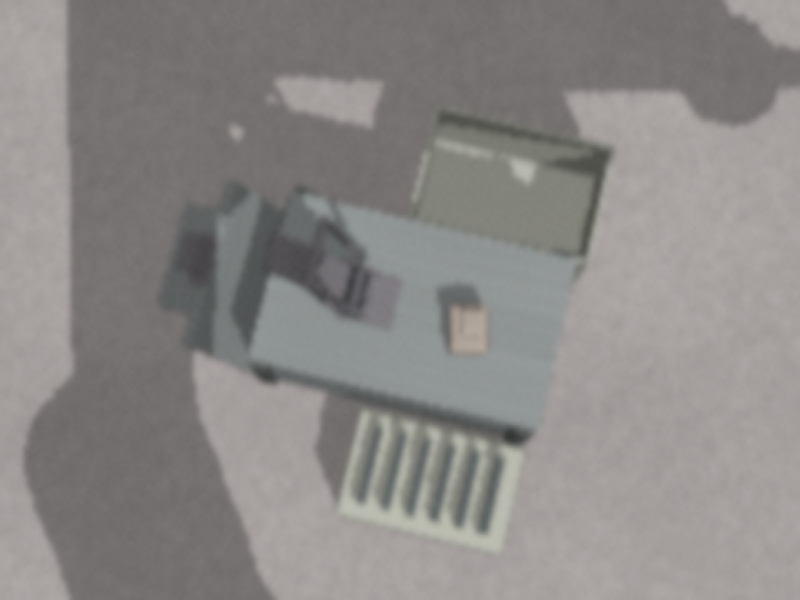

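View pics/top0.png

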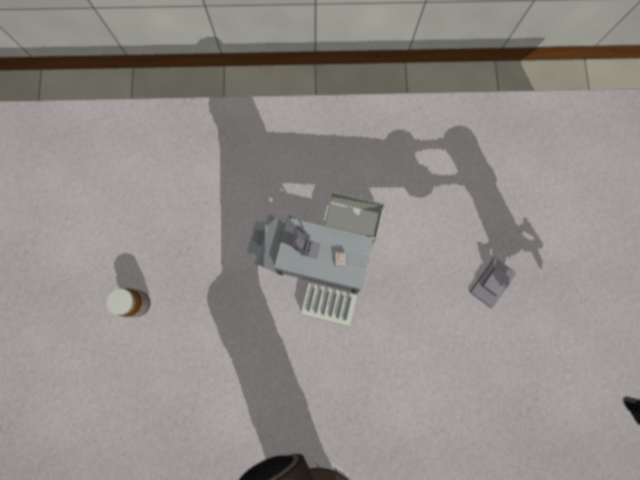

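The top view shows the case with its lid end pointing to world +y (left in the image). The bin is on its world +x side (case −y), the cassette box on its −x side, and the wax at about (340,258). Next I'll fit the case pose.

```bash
cat > h.py <<'E'
import numpy as np, cv2
from workcell import ctrl
from scipy.optimize import least_squares
def cam(n,s=None):
    c=ctrl.get_calibration(n)
    if n=='wrist':
        s=s or ctrl.sense()
        T=np.eye(4);T[:3,:3]=s['tool_rot'];T[:3,3]=s['tool_pos']
        return c['mtx'],T@c['hand_eye']
    return c['mtx'],c['world_from_camera']
def proj(P,C):
    K,T=C; P=np.atleast_2d(P); p=(P-T[:3,3])@T[:3,:3]
    u=np.stack([p[:,0]/-p[:,2],-p[:,1]/-p[:,2]],1)
    return u*K[0,0]+K[:2,2]
def unproj(uv,z,C):
    K,T=C; d=np.array([(uv[0]-K[0,2])/K[0,0],-(uv[1]-K[1,2])/K[1,1],-1.])
    d=T[:3,:3]@d; o=T[:3,3]; return o+d*(z-o[2])/d[2]
def case2w(P,pose):
    x,y,a=pose; c,s=np.cos(a),np.sin(a); P=np.atleast_2d(P).astype(float)
    return np.stack([x+c*P[:,0]-s*P[:,1],y+s*P[:,0]+c*P[:,1],P[:,2]],1)
def w2case(P,pose):
    x,y,a=pose; c,s=np.cos(a),np.sin(a); P=np.atleast_2d(P)-[x,y,0]
    return np.stack([c*P[:,0]+s*P[:,1],-s*P[:,0]+c*P[:,1],P[:,2]],1)
E
python3 - <<'E'
from h import *
T=cam('top');S=cam('scene')
pt=[(300,188),(252,362),(535,432),(580,250)]
pt=np.array([(200+.3*a,160+.3*b) for a,b in pt])
C=np.array([(.06,-.055,.1),(.06,.055,.1),(-.125,.055,.1),(-.125,-.055,.1)])
ps=[(460,380),(572,322),(388,230),(270,283)]
ps=np.array([(180+.325*a,140+.325*b) for a,b in ps])
f=lambda p,u:np.r_[(proj(case2w(C,p),T)-pt).ravel() if 't' in u else [],(proj(case2w(C,p),S)-ps).ravel() if 's' in u else []]
for u in ['t','s','ts']:
    r=least_squares(f,[.4,0,1.8],args=(u,)); print(u,r.x,np.round(r.fun,1))
p=r.x
for z in (.1,.11): print('wax',w2case(unproj((338.2,259),z,T),p),w2case(unproj((307.2,228.3),.1,S),p))
E
```

```text
t [5.50921562e-01 1.21635524e-03 1.30661037e+00] [-1.8  0.2 -0.6 -1.4  2.1 -1.   0.2  2.2]
s [0.55659213 0.00889115 1.2903014 ] [ 0.2  1.5  0.3  0.3 -1.2 -0.5  0.6 -1.7]
ts [0.55156112 0.00385867 1.30089088] [-2.9 -0.2 -2.  -1.9  0.6 -1.  -1.   2.3 -0.4 -0.5 -0.9 -1.7 -2.6 -1.8
 -0.4 -3. ]
wax [[-0.06526342  0.00704679  0.1       ]] [[-0.06757489  0.01047073  0.1       ]]
wax [[-0.06507693  0.00852722  0.11      ]] [[-0.06757489  0.01047073  0.1       ]]
```

Emit:
{"method": "play_rows", "body": {"deltas": [[0, [0.02, 0.045, 0.02], [0, 0, -0.06]], [0, [0.04, 0.09, 0.04], [0, 0, -0.12]], [0, [0.06, 0.135, 0.06], [0, 0, -0.19]], [0, [0.08, 0.18, 0.07], [0, 0, -0.25]], [0, [0.1, 0.225, 0.07], [0, 0, -0.32]], [0, [0.12, 0.27, 0.07], [0, 0, -0.39]], [0, [0.14, 0.315, 0.07], [0, 0, -0.46]], [0, [0.16, 0.36, 0.07], [0, 0, -0.53]], [0, [0.18, 0.405, 0.07], [0, 0, -0.6]], [0, [0.2, 0.45, 0.07], [0, 0, -0.67]], [0, [0.21, 0.49, 0.07], [0, 0, -0.728]], [0, [0.21, 0.514, 0.07], [0, 0, -0.728]]], "newtons": 30}}

```text
time: 2.2
tool_pos: [0.4867, -0.0437, 0.3016]
tool_rot: [[0.964, -0.266, 0.001], [-0.266, -0.964, 0.001], [0.001, -0.001, -1.0]]
ft_force: [-0.5, -0.8, -0.5]
gripper_width: -0.0
```

```bash
python3 - <<'E'
from h import *
s=ctrl.sense(); print(s['time'],s['tool_pos'],s['ft_force'],s['gripper_width'],s['qvel'])
im=ctrl.capture('wrist'); cv2.imwrite('pics/w1.png',im[:,:,::-1])
C=cam('wrist',s)
import pickle; pickle.dump(C,open('w1.pkl','wb'))
for q in ['specimen_case','wax_lump','waste_bin','lever_tip','bail_bar','keeper_hook','cassette_box']:
    print(q,[(x['xy'],x['confidence']) for x in ctrl.pinpoint(q,'wrist')[:2]])
E
```

```text
2.2 [ 0.48666541 -0.04365658  0.30155323] [-0.54443098 -0.77286629 -0.48046206] -0.0001555921380018862 [ 0.44812941 -0.06863932  0.07375383 -0.03656609  0.01105084  0.42027323]
specimen_case [([257.8, 141.5], 0.92)]
wax_lump [([317.9, 225.4], 0.71), ([321.4, 154.6], 0.69)]
waste_bin [([322.4, 41.0], 0.85)]
lever_tip [([136.6, 157.6], 0.64), ([324.5, 39.8], 0.28)]
bail_bar [([158.8, 161.0], 0.71)]
keeper_hook [([101.3, 147.3], 0.66), ([324.8, 43.3], 0.16)]
cassette_box [([318.6, 228.1], 0.98)]
```

View pics/w1.png

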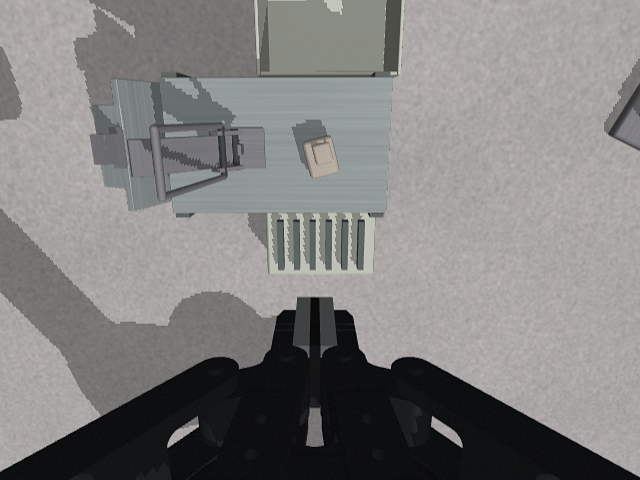

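```bash
cat >> h.py <<'E'
TOP=np.array([(.06,-.055,.1),(.06,.055,.1),(-.125,.055,.1),(-.125,-.055,.1)])
E
python3 - <<'E'
from h import *
im=cv2.imread('pics/w1.png')
cv2.imwrite('pics/w1z.png',cv2.resize(im[50:240,80:410],None,fx=2.4,fy=2.4,interpolation=cv2.INTER_CUBIC))
E
```

```text
(no output)
```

View pics/w1z.png

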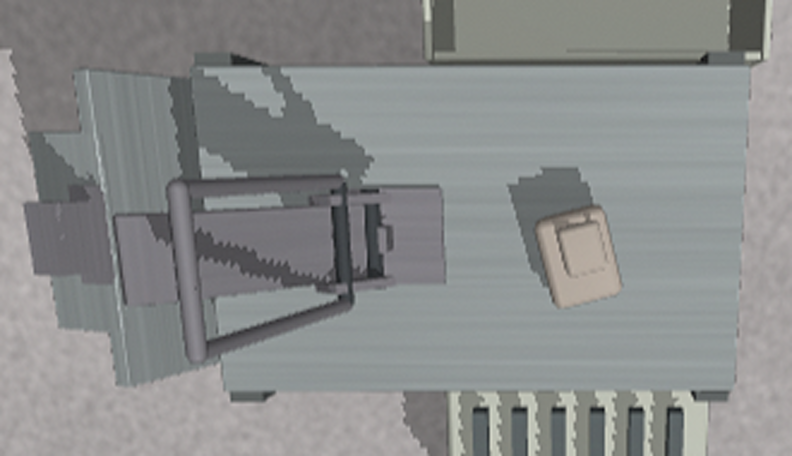

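```bash
python3 - <<'E'
from h import *
import pickle
W=pickle.load(open('w1.pkl','rb'))
z=lambda L:np.array([(80+a/2.4,50+b/2.4) for a,b in L])
pw=z([(192,67),(225,390),(735,389),(749,67)])
r=least_squares(lambda p:(proj(case2w(TOP,p),W)-pw).ravel(),[.55,0,1.3]);p=r.x
print(p,np.round(r.fun,1))
print('wax',[w2case(unproj(u,.122,W),p).round(4) for u in z([(540,220),(600,205),(620,295),(562,305)])])
b=z([(183,270)])[0];print('bar z.21',w2case(unproj(b,.21,W),p))
t=z([(120,260)])[0];print('tip z.19',w2case(unproj(t,.19,W),p))
# lever angle solve y from tip; keeper foot
for n,C,ut,ub in [('w',W,t,b),('top',cam('top'),(281.8,235.6),(292.7,234.8)),('scene',cam('scene'),(346.1,212.6),(335.9,197.7))]:
    tip=lambda th:np.array([-.085*np.cos(th)+.002*np.sin(th),0,.114+.085*np.sin(th)+.002*np.cos(th)])
    q=least_squares(lambda v:(proj(case2w(tip(v[0]),p),C)-ut).ravel(),[2.05]);th=q.x[0]
    hg=lambda th:np.array([.018*np.cos(np.radians(195)-th),0,.114+.018*np.sin(np.radians(195)-th)])
    g=least_squares(lambda v:(proj(case2w(hg(th)+.083*np.array([np.cos(v[0]),0,np.sin(v[0])]),p),C)-ub).ravel(),[1.6])
    print(n,th,q.fun,g.x,g.fun)
E
```

```text
[0.55077591 0.00313559 1.30288667] [-1.2 -0.5 -0.4  1.   0.2  1.1  1.4 -1. ]
wax [array([[-0.0554, -0.0068,  0.122 ]]), array([[-0.0746, -0.0114,  0.122 ]]), array([[-0.0815,  0.0172,  0.122 ]]), array([[-0.0624,  0.0205,  0.122 ]])]
bar z.21 [[ 0.02728721 -0.00061704  0.21      ]]
tip z.19 [[ 0.0508926  -0.00101619  0.19      ]]
w 2.2722327340348234 [ 0.04308134 -0.30567488] [1.33556842] [-0.03635882  1.2946103 ]
top 2.205368877023246 [ 0.04287124 -0.43051638] [1.2917872] [-0.05254195  0.27445359]
scene 2.1402447507982933 [-0.98864044  0.75332423] [1.35185074] [ 0.74836986 -1.04842695]
```

```bash
cat > st.py <<'E'
from h import *
import sys
p=(.551,.003,1.303)
s=ctrl.sense(); print(s['time'],s['tool_pos'],'case',w2case(s['tool_pos'],p).round(4),'F',s['ft_force'].round(1) if hasattr(s['ft_force'],'round') else s['ft_force'],s['gripper_width'])
for a in sys.argv[1:]:
    g=case2w([eval(a)],p)[0]; print(a,(g-s['tool_pos']).round(4))
E
python3 st.py "(-.069,.052,.106)" "(-.069,-.078,.106)" "(-.069,-.06,.25)"
```

```text
2.6 [ 0.48558832 -0.04818224  0.30131874] case [[-0.0667  0.0495  0.3013]] F [ 0.5 -0.1  0.1] 0.0032379987735415565
(-.069,.052,.106) [-0.003  -0.0016 -0.1953]
(-.069,-.078,.106) [ 0.1224 -0.036  -0.1953]
(-.069,-.06,.25) [ 0.105  -0.0312 -0.0513]
```

Emit:
{"method": "play_rows", "body": {"deltas": [[0.01, [-0.003, -0.002, -0.04], [0, 0, 0]], [0.01, [-0.003, -0.002, -0.08], [0, 0, 0]], [0.01, [-0.003, -0.002, -0.12], [0, 0, 0]], [0.01, [-0.003, -0.002, -0.155], [0, 0, 0]], [0.01, [-0.003, -0.002, -0.18], [0, 0, 0]], [0.01, [-0.003, -0.002, -0.193], [0, 0, 0]], [0.01, [-0.003, -0.002, -0.195], [0, 0, 0]], [0.01, [0.007, -0.005, -0.195], [0, 0, 0]], [0.01, [0.017, -0.008, -0.195], [0, 0, 0]]]}}

```text
time: 3.5
tool_pos: [0.5051, -0.0557, 0.1081]
tool_rot: [[0.963, -0.268, 0.004], [-0.268, -0.963, -0.001], [0.004, -0.0, -1.0]]
ft_force: [-0.7, -1.3, -0.3]
gripper_width: 0.12
```

```bash
python3 - <<'E'
from h import *
im=ctrl.capture('wrist'); cv2.imwrite('pics/w2.png',im[:,:,::-1])
E
python3 st.py "(-.069,-.078,.106)"
```

```text
3.55 [ 0.50769514 -0.0563583   0.10875279] case [[-0.0687  0.0261  0.1088]] F [ 1.8 -0.5 -0.2] 0.11575064077302072
(-.069,-.078,.106) [ 0.1003 -0.0278 -0.0028]
```

View pics/w2.png

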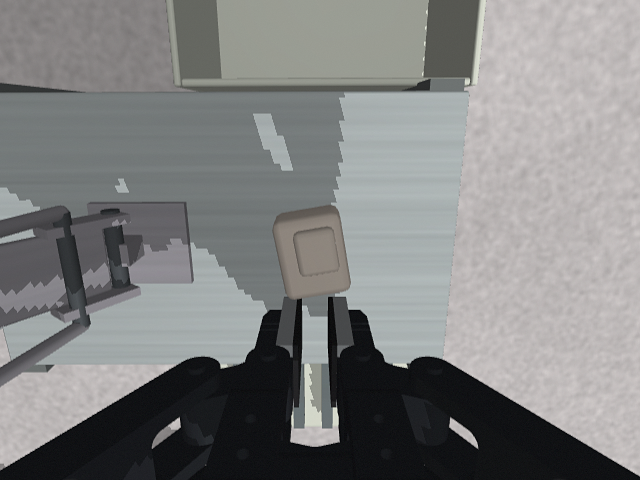

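The wax (centre about (312,252)) sits squarely in front of both fingertips, and the bin lies straight ahead.

Emit:
{"method": "play_rows", "body": {"deltas": [[0.01, [0.01, -0.003, 0], [0, 0, 0]], [0.01, [0.02, -0.0055, 0], [0, 0, 0]], [0.01, [0.03, -0.008, 0], [0, 0, 0]], [0.01, [0.04, -0.011, 0], [0, 0, 0]], [0.01, [0.05, -0.014, 0], [0, 0, 0]], [0.01, [0.06, -0.0165, 0], [0, 0, 0]], [0.01, [0.07, -0.019, 0], [0, 0, 0]], [0.01, [0.08, -0.022, 0], [0, 0, 0]], [0.01, [0.09, -0.025, 0], [0, 0, 0]], [0.01, [0.1, -0.0275, 0], [0, 0, 0]], [0.01, [0.105, -0.029, 0], [0, 0, 0]], [0.01, [0.105, -0.029, 0], [0, 0, 0]]]}}

```text
time: 4.75
tool_pos: [0.6085, -0.0842, 0.1063]
tool_rot: [[0.963, -0.268, 0.001], [-0.268, -0.963, -0.0], [0.001, -0.0, -1.0]]
ft_force: [0.5, 0.3, -1.1]
gripper_width: 0.122
```

```bash
python3 - <<'E'
from h import *
im=ctrl.capture('wrist'); cv2.imwrite('pics/w3.png',im[:,:,::-1])
E
python3 st.py
```

```text
4.8 [ 0.60774732 -0.08397813  0.10617978] case [[-0.0689 -0.0777  0.1062]] F [-0.  -0.2  0.1] 0.11719777475652383
```

View pics/w3.png

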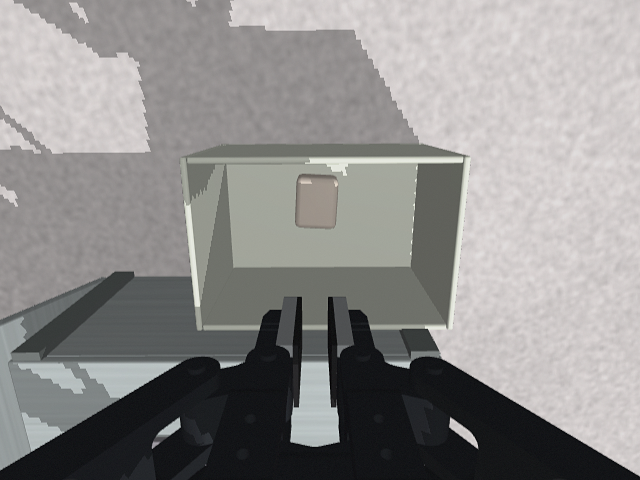

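The wax lies on the bin floor at (316,200). Now I'll move round to the lid end.

Emit:
{"method": "play_rows", "body": {"deltas": [[0, [0, 0, 0.05], [0, 0, 0.0]], [0, [0, 0, 0.1], [0, 0, 0.14]], [0, [0.012, 0.045, 0.11], [0, 0, 0.28]], [0, [0.024, 0.09, 0.11], [0, 0, 0.42]], [0, [0.036, 0.135, 0.11], [0, 0, 0.56]], [0, [0.048, 0.18, 0.11], [0, 0, 0.7]], [0, [0.062, 0.225, 0.11], [0, 0, 0.84]], [0, [0.03, 0.24, 0.11], [0, 0, 0.98]], [0, [-0.006, 0.255, 0.11], [0, 0, 1.12]], [0, [-0.006, 0.27, 0.11], [0, 0, 1.26]], [0, [-0.006, 0.27, 0.11], [0, 0, 1.41]], [0, [-0.006, 0.27, 0.11], [0, 0, 1.571]]]}}

```text
time: 6.0
tool_pos: [0.6003, 0.1868, 0.2161]
tool_rot: [[0.271, 0.963, -0.001], [0.963, -0.271, -0.0], [-0.001, -0.001, -1.0]]
ft_force: [0.2, -0.8, -0.1]
gripper_width: 0.003
```

Emit:
{"method": "play_rows", "body": {"deltas": [[0, [0, 0, 0], [-0.12, 0.033, 0]], [0, [0, 0, 0], [-0.25, 0.07, 0]], [0, [0, 0, 0], [-0.25, 0.07, 0]]]}}

```text
time: 6.3
tool_pos: [0.601, 0.1887, 0.2148]
tool_rot: [[0.265, 0.962, -0.07], [0.929, -0.274, -0.248], [-0.258, 0.0, -0.966]]
ft_force: [-0.8, 1.3, -0.1]
gripper_width: 0.003
```

```bash
python3 - <<'E'
from h import *
import pickle
s=ctrl.sense();im=ctrl.capture('wrist'); cv2.imwrite('pics/w4.png',im[:,:,::-1]); pickle.dump(cam('wrist',s),open('w4.pkl','wb'))
im=ctrl.capture('scene'); cv2.imwrite('pics/s4.png',cv2.resize(im[140:320,200:440,::-1],(800,600),interpolation=cv2.INTER_CUBIC))
E
python3 st.py
```

```text
6.4 [0.60089584 0.1865981  0.21543344] case [[0.1903 0.0005 0.2154]] F [ 0.7 -0.1 -0.4] 0.0023157056076452557
```

View pics/w4.png

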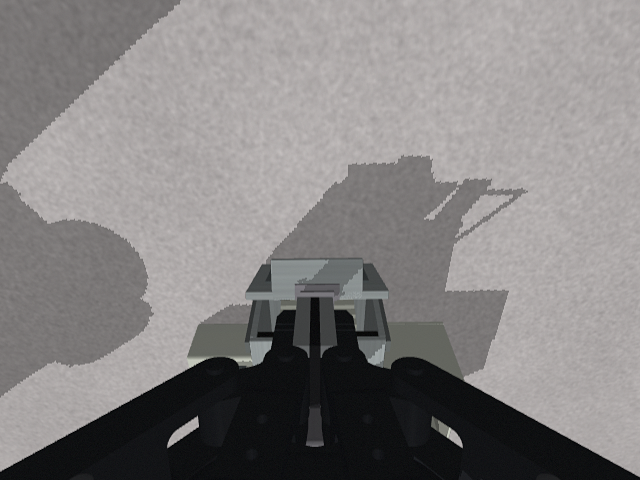

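View pics/s4.png

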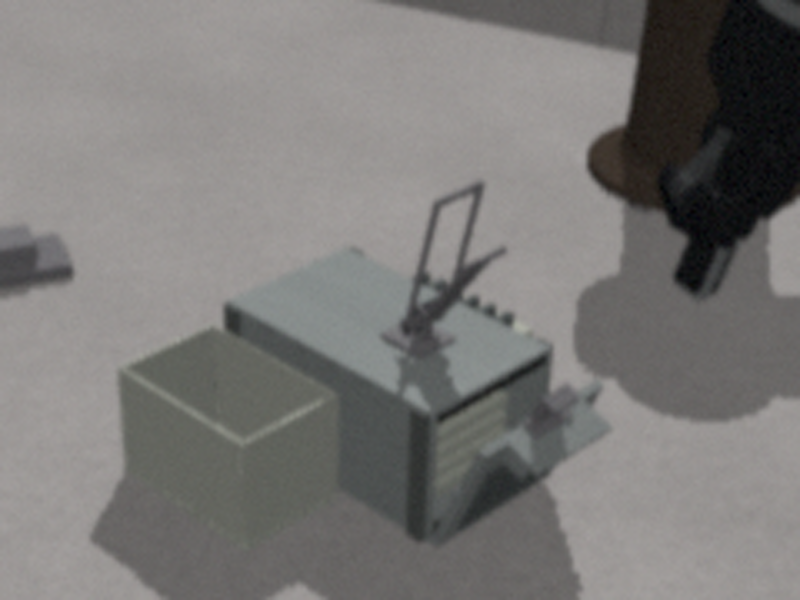

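Emit:
{"method": "play_rows", "body": {"deltas": [[0, [0, 0, -0.045], [0, 0, 0]], [0, [0, 0, -0.09], [0, 0, 0]], [0, [0, 0, -0.13], [0, 0, 0]], [0, [0, 0, -0.15], [0, 0, 0]], [0, [-0.004, -0.0145, -0.15], [0, 0, 0]], [0, [-0.008, -0.029, -0.15], [0, 0, 0]], [0, [-0.012, -0.043, -0.15], [0, 0, 0]], [0, [-0.014, -0.053, -0.15], [0, 0, 0]], [0, [-0.017, -0.0625, -0.15], [0, 0, 0]], [0, [-0.0195, -0.071, -0.15], [0, 0, 0]], [0, [-0.0215, -0.079, -0.15], [0, 0, 0]], [0, [-0.0225, -0.083, -0.15], [0, 0, 0]]]}}

```text
time: 7.6
tool_pos: [0.5801, 0.1025, 0.0677]
tool_rot: [[0.27, 0.96, -0.067], [0.928, -0.278, -0.246], [-0.255, 0.005, -0.967]]
ft_force: [0.8, 2.8, 0.8]
gripper_width: -0.0
```

```bash
python3 - <<'E'
from h import *
s=ctrl.sense();im=ctrl.capture('wrist'); cv2.imwrite('pics/w5.png',im[:,:,::-1])
im=ctrl.capture('scene'); cv2.imwrite('pics/s5.png',cv2.resize(im[140:320,200:440,::-1],(800,600),interpolation=cv2.INTER_CUBIC))
E
python3 st.py
```

```text
7.7 [0.57876428 0.10187745 0.0666814 ] case [[ 0.1027 -0.0006  0.0667]] F [-0.1  0.5 -0.7] -2.6123495518785838e-05
```

View pics/w5.png

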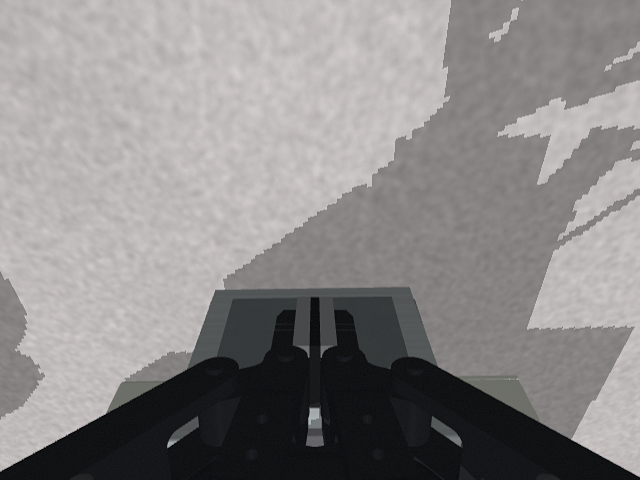

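View pics/s5.png

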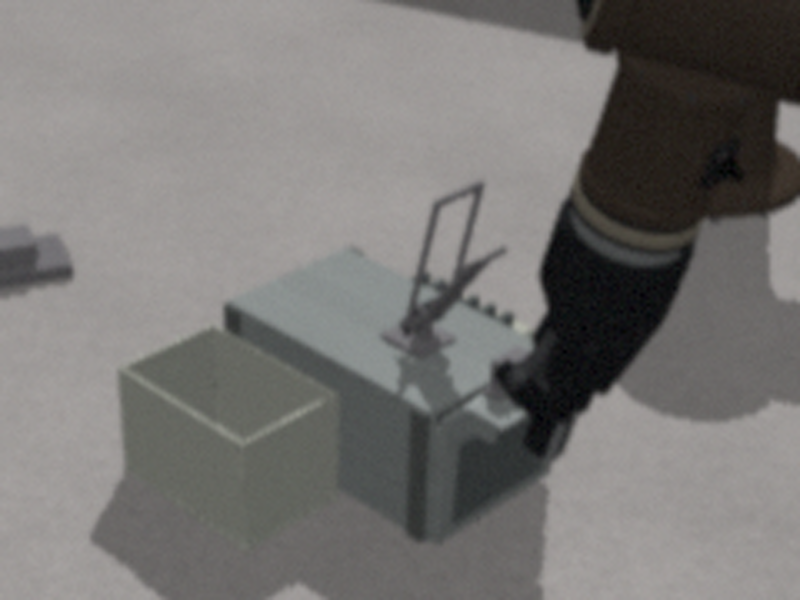

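The lid is nearly shut, so I'll continue slowly.

Emit:
{"method": "play_rows", "body": {"deltas": [[0, [-0.0005, -0.002, 0], [0, 0, 0]], [0, [-0.001, -0.004, 0], [0, 0, 0]], [0, [-0.0016, -0.006, 0], [0, 0, 0]], [0, [-0.0021, -0.0077, 0], [0, 0, 0]], [0, [-0.0021, -0.0077, 0], [0, 0, 0]]]}}

```text
time: 8.2
tool_pos: [0.5776, 0.097, 0.0662]
tool_rot: [[0.27, 0.96, -0.068], [0.929, -0.278, -0.244], [-0.253, 0.003, -0.967]]
ft_force: [0.9, 6.5, 0.3]
gripper_width: 0.003
```

Emit:
{"method": "play_rows", "body": {"deltas": [[0, [-0.0003, -0.001, 0], [0, 0, 0]], [0, [-0.0003, -0.001, 0], [0, 0, 0]]]}}

```text
time: 8.4
tool_pos: [0.5776, 0.097, 0.0662]
tool_rot: [[0.27, 0.96, -0.067], [0.929, -0.278, -0.243], [-0.252, 0.004, -0.968]]
ft_force: [0.2, 7.9, 0.8]
gripper_width: 0.003
```

Emit:
{"method": "play_rows", "body": {"deltas": [[0, [-0.0006, -0.002, 0], [0, 0, 0]], [0, [-0.0006, -0.002, 0], [0, 0, 0]]]}}

```text
time: 8.6
tool_pos: [0.5776, 0.0969, 0.0663]
tool_rot: [[0.271, 0.96, -0.065], [0.93, -0.279, -0.239], [-0.248, 0.005, -0.969]]
ft_force: [1.2, 13.5, 0.5]
gripper_width: 0.005
```

```bash
python3 - <<'E'
from h import *
im=ctrl.capture('scene'); cv2.imwrite('pics/s6.png',cv2.resize(im[140:320,200:440,::-1],(800,600),interpolation=cv2.INTER_CUBIC))
E
python3 st.py
```

```text
8.65 [0.57764184 0.09689676 0.06627146] case [[ 0.0976 -0.0008  0.0663]] F [ 1.4 12.4 -0.1] 0.00027436501155068044
```

View pics/s6.png

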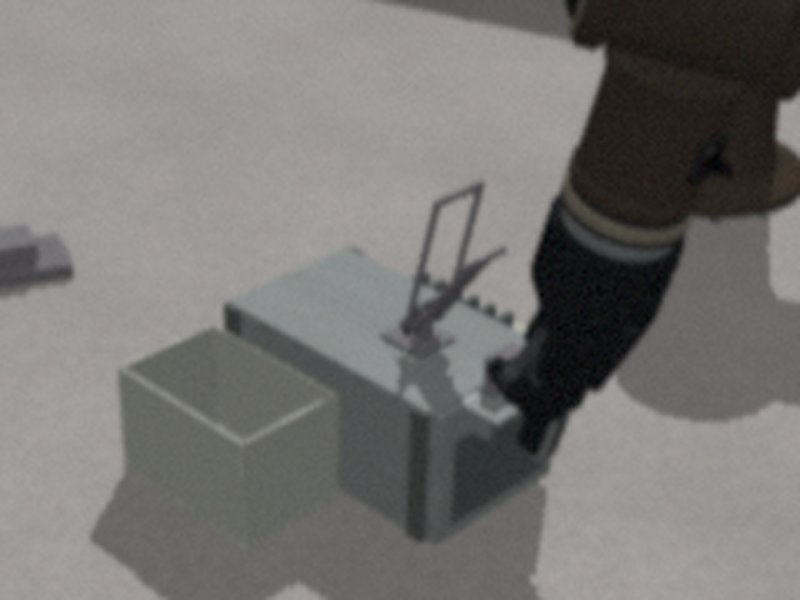

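Force rose against a hard stop with no further travel and the picture agrees, so the lid is shut. I'll back off, rise and straighten the tool.

Emit:
{"method": "play_rows", "body": {"deltas": [[0, [0.006, 0.022, 0], [0, 0, 0]], [0, [0.013, 0.048, 0.01], [0, 0, 0]], [0, [0.014, 0.05, 0.05], [0, 0, 0]], [0, [0.014, 0.05, 0.1], [0, 0, 0]], [0, [0.014, 0.05, 0.15], [0, 0, 0]], [0, [0.014, 0.05, 0.2], [0.12, -0.033, 0]], [0, [0.005, 0.015, 0.215], [0.245, -0.068, 0]], [0, [-0.008, -0.03, 0.215], [0.245, -0.068, 0]], [0, [-0.02, -0.075, 0.215], [0.245, -0.068, 0]], [0, [-0.033, -0.12, 0.215], [0.245, -0.068, 0]], [0, [-0.033, -0.12, 0.215], [0.245, -0.068, 0]]]}}

```text
time: 9.75
tool_pos: [0.5405, -0.0332, 0.2806]
tool_rot: [[0.284, 0.959, -0.006], [0.959, -0.284, -0.009], [-0.01, -0.003, -1.0]]
ft_force: [-0.4, 0.8, -0.2]
gripper_width: 0.003
```

```bash
python3 st.py; python3 - <<'E'
from h import *
import pickle
s=ctrl.sense();im=ctrl.capture('wrist'); cv2.imwrite('pics/w7.png',im[:,:,::-1]); pickle.dump(cam('wrist',s),open('w7.pkl','wb'))
print(s['tool_rot'])
for q in ['lever_tip','bail_bar','keeper_hook']:
    print(q,[(x['xy'],x['confidence']) for x in ctrl.pinpoint(q,'wrist')[:2]])
E
```

```text
9.75 [ 0.54052488 -0.03318054  0.28061751] case [[-0.0377  0.0005  0.2806]] F [-0.4  0.8 -0.2] 0.0025202023900198793
[[ 0.28395142  0.9588216  -0.00572151]
 [ 0.9587876  -0.28399282 -0.00862625]
 [-0.0098959  -0.00303628 -0.99994642]]
lever_tip [([313.1, 86.3], 0.95)]
bail_bar [([314.6, 134.8], 0.75)]
keeper_hook [([312.0, 63.6], 0.91)]
```

View pics/w7.png

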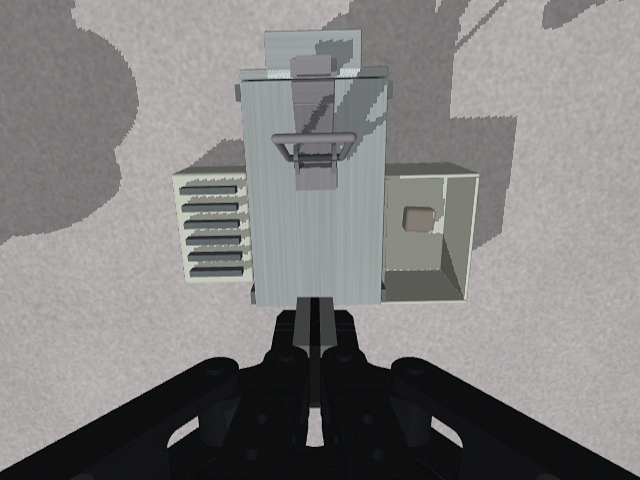

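The view along the case is clear: lever tip at (313,86), bail bar at (315,135), and the keeper just beyond at (312,64). The lid is shut and the wax is in the bin.

```bash
cat >> h.py <<'E'
tip=lambda th,r=.085:np.array([-r*np.cos(th)+.002*np.sin(th),0,.114+r*np.sin(th)+.002*np.cos(th)])
hg=lambda th:np.array([.018*np.cos(np.radians(195)-th),0,.114+.018*np.sin(np.radians(195)-th)])
bar=lambda th,e:hg(th)+.083*np.array([np.cos(e),0,np.sin(e)])
def angles(C,ut,ub,p):
    q=least_squares(lambda v:(proj(case2w(tip(v[0]),p),C)-ut).ravel(),[2.05]);th=q.x[0]
    g=least_squares(lambda v:(proj(case2w(bar(th,v[0]),p),C)-ub).ravel(),[1.2])
    return th,q.fun.round(1),g.x[0],g.fun.round(1)
E
python3 - <<'E'
from h import *
import pickle
W=pickle.load(open('w7.pkl','rb')); p=(.551,.003,1.303)
print(proj(case2w(TOP,p),W).round(1), proj(case2w([.069,0,.118],p),W))
th,a,e,b=angles(W,(313.1,86.3),(314.6,137),p);print(th,a,e,b,tip(th),bar(th,e))
E
python3 st.py "(-.03,0,.197)"
```

```text
[[387.6  78.5]
 [238.9  81.8]
 [255.2 307.2]
 [380.4 305. ]] [[312.71132749  64.30865108]]
2.196758681565674 [-0.4  0. ] 1.3333784903659898 [-1.2  0. ] [0.05142038 0.         0.18171222] [0.02593209 0.         0.21149133]
9.95 [ 0.54288735 -0.02720268  0.28081511] case [[-3.130e-02 -2.000e-04  2.808e-01]] F [ 0.7  0.3 -0.7] 0.004124208145990272
(-.03,0,.197) [ 0.0002  0.0013 -0.0838]
```

Emit:
{"method": "play_rows", "body": {"deltas": [[0, [0, 0, -0.04], [0, 0, 0]], [0, [0, 0, -0.075], [0, 0, 0]], [0, [0, 0, -0.084], [0, 0, 0]], [0, [0.005, 0.019, -0.084], [0, 0, 0]], [0, [0.0095, 0.035, -0.084], [0, 0, 0]], [0, [0.012, 0.044, -0.084], [0, 0, 0]], [0, [0.014, 0.051, -0.084], [0, 0, 0]], [0, [0.016, 0.058, -0.084], [0, 0, 0]], [0, [0.018, 0.065, -0.084], [0, 0, 0]], [0, [0.02, 0.072, -0.084], [0, 0, 0]], [0, [0.021, 0.076, -0.084], [0, 0, 0]], [0, [0.021, 0.076, -0.084], [0, 0, 0]]]}}

```text
time: 11.15
tool_pos: [0.5643, 0.0488, 0.1973]
tool_rot: [[0.278, 0.961, -0.002], [0.961, -0.278, -0.005], [-0.005, -0.0, -1.0]]
ft_force: [-0.5, -0.3, 0.6]
gripper_width: -0.001
```

```bash
python3 - <<'E'
from h import *
im=ctrl.capture('wrist'); cv2.imwrite('pics/w8.png',im[:,:,::-1])
im=ctrl.capture('scene'); cv2.imwrite('pics/s8.png',cv2.resize(im[140:320,200:440,::-1],(800,600),interpolation=cv2.INTER_CUBIC))
E
python3 st.py
```

```text
11.25 [0.56404706 0.04822394 0.19721612] case [[ 0.0471 -0.0006  0.1972]] F [-0.9  0.3  0.2] -0.0006702070520192087
```

View pics/w8.png

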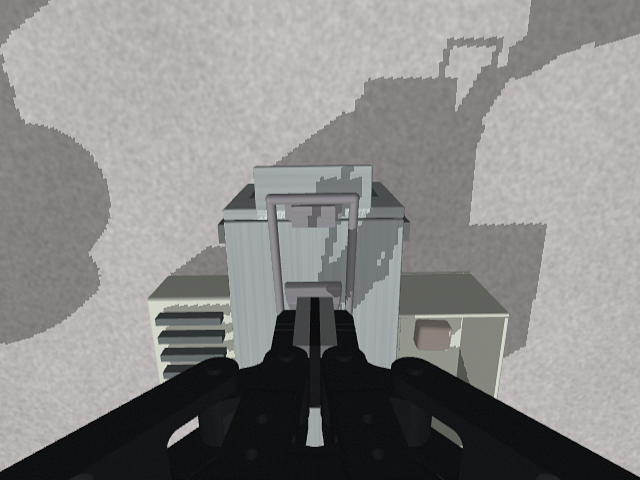

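View pics/s8.png

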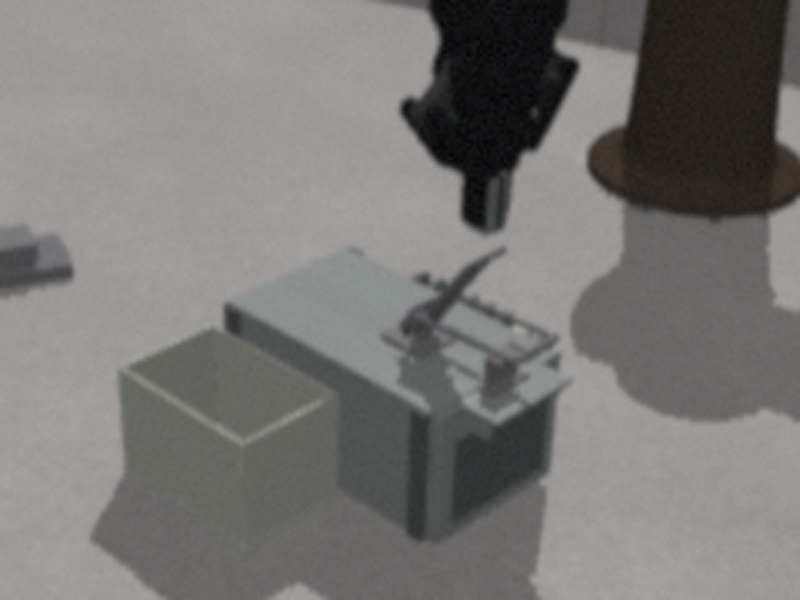

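Emit:
{"method": "play_rows", "body": {"deltas": [[0, [0, 0, 0.01], [0, 0, 0]], [0, [0.005, 0.018, 0.01], [0, 0, 0]], [0, [0.01, 0.036, 0.01], [0, 0, 0]], [0, [0.01, 0.036, 0.0], [0, 0, 0]], [0, [0.01, 0.036, -0.02], [0, 0, 0]], [0, [0.01, 0.036, -0.035], [0, 0, 0]], [0, [0.01, 0.036, -0.035], [0, 0, 0]]]}}

```text
time: 11.95
tool_pos: [0.5714, 0.0835, 0.159]
tool_rot: [[0.279, 0.96, -0.009], [0.96, -0.279, -0.006], [-0.008, -0.007, -1.0]]
ft_force: [-0.5, 1.4, -0.8]
gripper_width: -0.002
```

```bash
python3 - <<'E'
from h import *
s=ctrl.sense();print(s['tool_rot'])
im=ctrl.capture('wrist'); cv2.imwrite('pics/w9.png',im[:,:,::-1])
C=cam('wrist',s)
p=(.551,.003,1.303)
print(proj(case2w([[.0715,-.019,.11],[.0715,.019,.11],[.0715,-.019,.13],[.0715,.019,.13]],p),C).round(0))
im=ctrl.capture('scene'); cv2.imwrite('pics/s9.png',cv2.resize(im[180:300,260:420,::-1],(800,600),interpolation=cv2.INTER_CUBIC))
E
python3 st.py
```

```text
[[ 0.27860982  0.96036488 -0.00870981]
 [ 0.96037109 -0.27866421 -0.00579928]
 [-0.00799654 -0.00674891 -0.99994525]]
[[356. 290.]
 [282. 291.]
 [360. 308.]
 [278. 309.]]
12.05 [0.57361152 0.08378684 0.16165464] case [[ 0.0839 -0.0004  0.1617]] F [ 0.7 -0.8 -0.3] 0.0023113645747304284
```

View pics/w9.png

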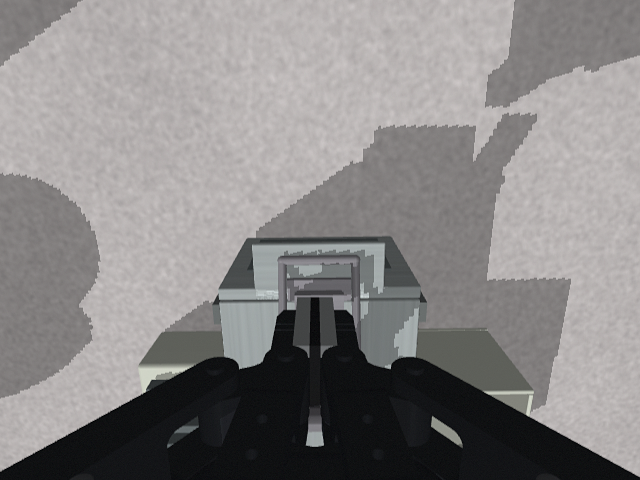

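View pics/s9.png

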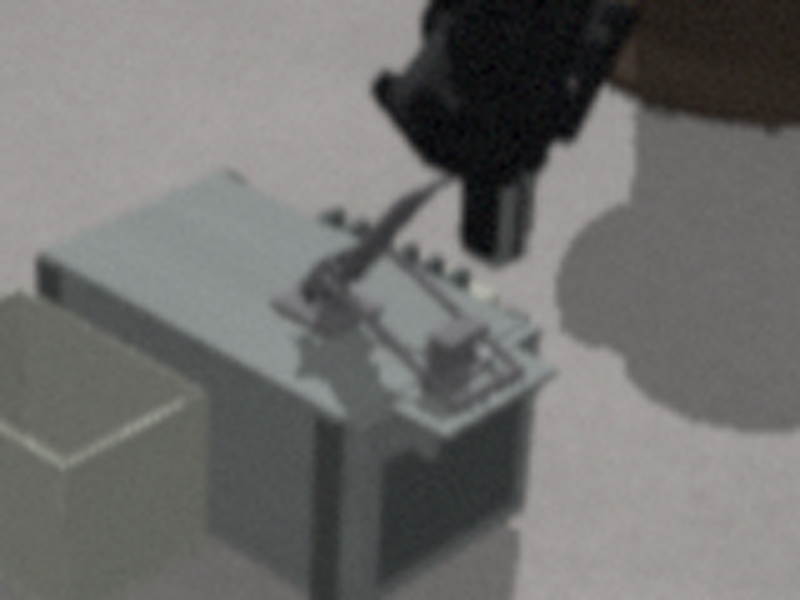

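The loop has dropped onto the ledge beyond the keeper, with its bar showing outside the keeper. Next is the fold path for the lever.

```bash
cat > path.py <<'E'
from h import *
p=(.551,.003,1.303); s0=ctrl.sense()['tool_pos']; print(w2case(s0,p))
for th in [1.57,1.45,1.3,1.2,1.1,1.0,.9,.8,.7,.6,.5,.4,.3,.2,.1,0,-.05,-.1]:
    c=tip(th,.075)+[.011,0,0]; print(th,c.round(4),(case2w(c,p)[0]-s0).round(4))
E
python3 path.py
```

```text
[[ 0.08389047 -0.00042881  0.16165464]]
1.57 [0.0129 0.     0.189 ] [-0.0192 -0.0683  0.0273]
1.45 [0.0039 0.     0.1887] [-0.0216 -0.077   0.027 ]
1.3 [-0.0071  0.      0.1868] [-0.0245 -0.0877  0.0251]
1.2 [-0.0143  0.      0.1846] [-0.0264 -0.0946  0.023 ]
1.1 [-0.0212  0.      0.1817] [-0.0282 -0.1013  0.0201]
1.0 [-0.0278  0.      0.1782] [-0.03   -0.1076  0.0165]
0.9 [-0.0341  0.      0.174 ] [-0.0316 -0.1136  0.0123]
0.8 [-0.0398  0.      0.1692] [-0.0331 -0.1192  0.0075]
0.7 [-0.0451  0.      0.1638] [-0.0345 -0.1243  0.0022]
0.6 [-0.0498  0.      0.158 ] [-0.0358 -0.1288 -0.0037]
0.5 [-0.0539  0.      0.1517] [-0.0369 -0.1327 -0.0099]
0.4 [-0.0573  0.      0.145 ] [-0.0378 -0.136  -0.0166]
0.3 [-0.0601  0.      0.1381] [-0.0385 -0.1387 -0.0236]
0.2 [-0.0621  0.      0.1309] [-0.039  -0.1407 -0.0308]
0.1 [-0.0634  0.      0.1235] [-0.0394 -0.142  -0.0382]
0 [-0.064  0.     0.116] [-0.0395 -0.1425 -0.0457]
-0.05 [-0.064   0.      0.1122] [-0.0395 -0.1425 -0.0494]
-0.1 [-0.0638  0.      0.1085] [-0.0395 -0.1423 -0.0532]
```

Emit:
{"method": "play_rows", "body": {"deltas": [[0, [-0.0025, -0.009, 0.0], [0, 0, 0]], [0, [-0.004, -0.0145, 0.002], [0, 0, 0]], [0, [-0.0057, -0.02, 0.004], [0, 0, 0]], [0, [-0.0077, -0.027, 0.007], [0, 0, 0]], [0, [-0.0097, -0.034, 0.01], [0, 0, 0]], [0, [-0.0117, -0.041, 0.013], [0, 0, 0]], [0, [-0.0137, -0.048, 0.016], [0, 0, 0]], [0, [-0.0157, -0.055, 0.019], [0, 0, 0]], [0, [-0.0175, -0.062, 0.021], [0, 0, 0]], [0, [-0.0192, -0.0683, 0.023], [0, 0, 0]], [0, [-0.0192, -0.0683, 0.023], [0, 0, 0]]]}}

```text
time: 13.15
tool_pos: [0.5542, 0.0147, 0.1851]
tool_rot: [[0.279, 0.96, -0.004], [0.96, -0.279, -0.006], [-0.007, -0.002, -1.0]]
ft_force: [-0.3, -1.0, 0.1]
gripper_width: 0.001
```

```bash
python3 - <<'E'
from h import *
im=ctrl.capture('wrist'); cv2.imwrite('pics/w10.png',im[:,:,::-1])
im=ctrl.capture('scene'); cv2.imwrite('pics/s10.png',cv2.resize(im[180:300,260:420,::-1],(800,600),interpolation=cv2.INTER_CUBIC))
E
python3 path.py
```

```text
[[0.01246596 0.00040065 0.18476882]]
1.57 [0.0129 0.     0.189 ] [0.0005 0.0004 0.0042]
1.45 [0.0039 0.     0.1887] [-0.0019 -0.0083  0.0039]
1.3 [-0.0071  0.      0.1868] [-0.0048 -0.019   0.002 ]
1.2 [-0.0143  0.      0.1846] [-0.0067 -0.0259 -0.0001]
1.1 [-0.0212  0.      0.1817] [-0.0085 -0.0326 -0.003 ]
1.0 [-0.0278  0.      0.1782] [-0.0103 -0.039  -0.0066]
0.9 [-0.0341  0.      0.174 ] [-0.0119 -0.045  -0.0108]
0.8 [-0.0398  0.      0.1692] [-0.0134 -0.0505 -0.0156]
0.7 [-0.0451  0.      0.1638] [-0.0148 -0.0556 -0.0209]
0.6 [-0.0498  0.      0.158 ] [-0.0161 -0.0601 -0.0268]
0.5 [-0.0539  0.      0.1517] [-0.0172 -0.0641 -0.0331]
0.4 [-0.0573  0.      0.145 ] [-0.0181 -0.0674 -0.0397]
0.3 [-0.0601  0.      0.1381] [-0.0188 -0.07   -0.0467]
0.2 [-0.0621  0.      0.1309] [-0.0193 -0.072  -0.0539]
0.1 [-0.0634  0.      0.1235] [-0.0197 -0.0733 -0.0613]
0 [-0.064  0.     0.116] [-0.0198 -0.0738 -0.0688]
-0.05 [-0.064   0.      0.1122] [-0.0198 -0.0739 -0.0725]
-0.1 [-0.0638  0.      0.1085] [-0.0198 -0.0737 -0.0763]
```

View pics/w10.png

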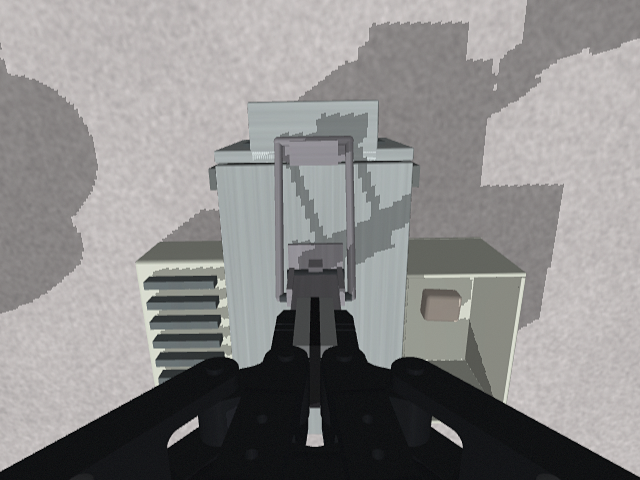

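View pics/s10.png

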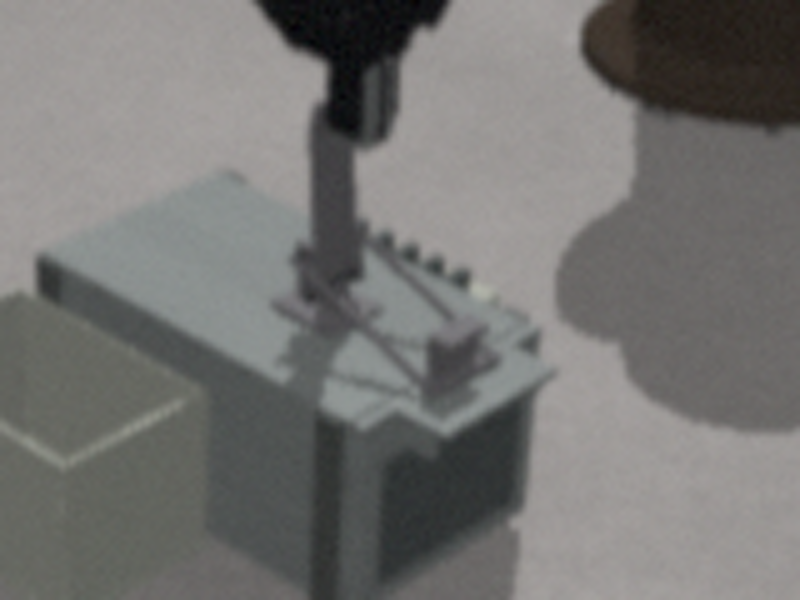

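The lever is upright and the bar is pulled in against the far side of the keeper at (315,138). I'll go on folding with force checks.

Emit:
{"method": "play_rows", "body": {"deltas": [[0, [-0.001, -0.004, 0.003], [0, 0, 0]], [0, [-0.0019, -0.008, 0.004], [0, 0, 0]], [0, [-0.003, -0.0125, 0.003], [0, 0, 0]], [0, [-0.004, -0.0165, 0.0025], [0, 0, 0]], [0, [-0.005, -0.02, 0.0015], [0, 0, 0]], [0, [-0.0058, -0.023, 0.001], [0, 0, 0]], [0, [-0.0067, -0.0259, 0], [0, 0, 0]], [0, [-0.0067, -0.0259, 0], [0, 0, 0]]]}}

```text
time: 14.05
tool_pos: [0.5477, -0.0094, 0.185]
tool_rot: [[0.279, 0.96, -0.003], [0.96, -0.279, -0.003], [-0.004, -0.002, -1.0]]
ft_force: [-0.7, 4.9, -1.6]
gripper_width: -0.001
```

```bash
python3 st.py
```

```text
14.05 [ 0.54769082 -0.00938647  0.18495466] case [[-1.28e-02 -1.00e-04  1.85e-01]] F [-0.7  4.9 -1.6] -0.001367403919771883
```

Emit:
{"method": "play_rows", "body": {"deltas": [[0, [-0.0009, -0.0035, -0.0015], [0, 0, 0]], [0, [-0.0018, -0.0067, -0.003], [0, 0, 0]], [0, [-0.0027, -0.01, -0.0047], [0, 0, 0]], [0, [-0.0036, -0.0131, -0.0065], [0, 0, 0]], [0, [-0.0044, -0.0162, -0.0086], [0, 0, 0]], [0, [-0.0052, -0.0191, -0.0107], [0, 0, 0]], [0, [-0.006, -0.022, -0.013], [0, 0, 0]], [0, [-0.0067, -0.0246, -0.0155], [0, 0, 0]], [0, [-0.0067, -0.0246, -0.0155], [0, 0, 0]]]}}

```text
time: 14.95
tool_pos: [0.541, -0.0341, 0.1702]
tool_rot: [[0.279, 0.96, -0.003], [0.96, -0.279, -0.004], [-0.004, -0.002, -1.0]]
ft_force: [-2.7, 5.4, 2.3]
gripper_width: 0.004
```

```bash
python3 - <<'E'
from h import *
im=ctrl.capture('scene'); cv2.imwrite('pics/s11.png',cv2.resize(im[180:300,260:420,::-1],(800,600),interpolation=cv2.INTER_CUBIC))
E
python3 path.py
```

```text
[[-0.03834452 -0.00020463  0.17019277]]
1.57 [0.0129 0.     0.189 ] [0.0134 0.0495 0.0188]
1.45 [0.0039 0.     0.1887] [0.011  0.0408 0.0185]
1.3 [-0.0071  0.      0.1868] [0.0081 0.0302 0.0166]
1.2 [-0.0143  0.      0.1846] [0.0062 0.0232 0.0144]
1.1 [-0.0212  0.      0.1817] [0.0043 0.0166 0.0116]
1.0 [-0.0278  0.      0.1782] [0.0026 0.0102 0.008 ]
0.9 [-0.0341  0.      0.174 ] [0.0009 0.0042 0.0038]
0.8 [-0.0398  0.      0.1692] [-0.0006 -0.0014 -0.001 ]
0.7 [-0.0451  0.      0.1638] [-0.002  -0.0064 -0.0063]
0.6 [-0.0498  0.      0.158 ] [-0.0032 -0.011  -0.0122]
0.5 [-0.0539  0.      0.1517] [-0.0043 -0.0149 -0.0185]
0.4 [-0.0573  0.      0.145 ] [-0.0052 -0.0182 -0.0251]
0.3 [-0.0601  0.      0.1381] [-0.0059 -0.0209 -0.0321]
0.2 [-0.0621  0.      0.1309] [-0.0065 -0.0229 -0.0393]
0.1 [-0.0634  0.      0.1235] [-0.0068 -0.0241 -0.0467]
0 [-0.064  0.     0.116] [-0.007  -0.0247 -0.0542]
-0.05 [-0.064   0.      0.1122] [-0.007  -0.0247 -0.0579]
-0.1 [-0.0638  0.      0.1085] [-0.0069 -0.0245 -0.0617]
```

View pics/s11.png

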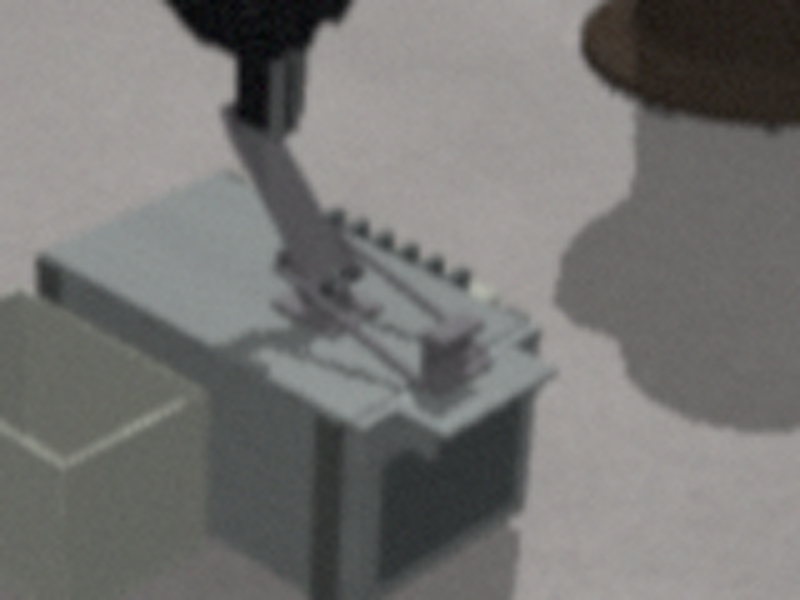

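Emit:
{"method": "play_rows", "body": {"deltas": [[0, [-0.0013, -0.004, -0.0035], [0, 0, 0]], [0, [-0.002, -0.0064, -0.0063], [0, 0, 0]], [0, [-0.0026, -0.009, -0.0092], [0, 0, 0]], [0, [-0.0032, -0.011, -0.0122], [0, 0, 0]], [0, [-0.0032, -0.011, -0.0122], [0, 0, 0]]]}}

```text
time: 15.5
tool_pos: [0.538, -0.0454, 0.1576]
tool_rot: [[0.279, 0.96, -0.003], [0.96, -0.279, -0.005], [-0.005, -0.001, -1.0]]
ft_force: [-1.3, 4.0, 1.5]
gripper_width: 0.002
```

```bash
python3 - <<'E'
from h import *
im=ctrl.capture('wrist'); cv2.imwrite('pics/w12.png',im[:,:,::-1])
im=ctrl.capture('scene'); cv2.imwrite('pics/s12.png',cv2.resize(im[180:300,260:420,::-1],(800,600),interpolation=cv2.INTER_CUBIC))
E
python3 st.py
```

```text
15.6 [ 0.53817976 -0.04550408  0.15769034] case [[-0.0502 -0.0005  0.1577]] F [-1.8  3.6  0.8] -0.00016953418467120367
```

View pics/s12.png

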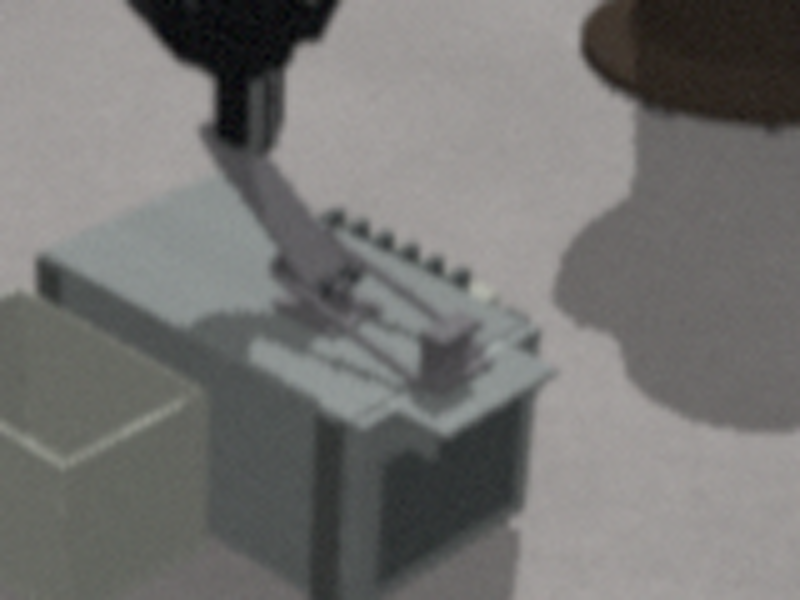

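View pics/w12.png

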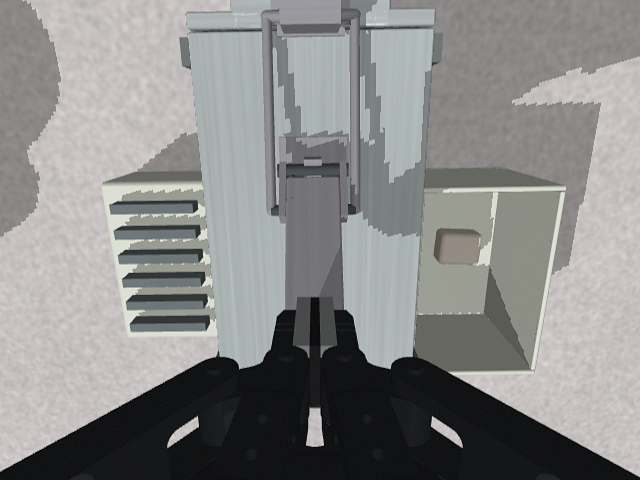

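```bash
python3 - <<'E'
from h import *
s=ctrl.sense(); C=cam('wrist',s); p=(.551,.003,1.303)
for th in [.5,.6,.7,.8]: print(th,'hinge',proj(case2w(hg(th)*[1,0,1]+[[0,.019,0],[0,-.019,0]],p),C).round(0).tolist(),'tip',proj(case2w(tip(th),p),C).round(0))
for n,P in {'lipend':[[.075,.012,.122],[.075,-.012,.122]],'wallback top':[[.063,.012,.122],[.063,-.012,.122]],'wallfoot':[[.063,.012,.1],[.063,-.012,.1]],'ledge':[[.093,.035,.1],[.093,-.035,.1]],'bar hooked':[[.067,.019,.112],[.067,-.019,.112]],'bar hooked2':[[.072,.019,.112],[.072,-.019,.112]],'bar ontop':[[.066,.019,.1245],[.066,-.019,.1245]]}.items(): print(n,proj(case2w(P,p),C).round(0).tolist())
im=cv2.imread('pics/w12.png'); cv2.imwrite('pics/w12z.png',cv2.resize(im[0:90,210:420],None,fx=3.8,fy=3.8,interpolation=cv2.INTER_CUBIC))
im=cv2.imread('pics/w10.png'); cv2.imwrite('pics/w10z.png',cv2.resize(im[90:190,210:420],None,fx=3.8,fy=3.8,interpolation=cv2.INTER_CUBIC))
E
```

```text
0.5 hinge [[271.0, 212.0], [354.0, 210.0]] tip [[314. 366.]]
0.6 hinge [[271.0, 211.0], [354.0, 210.0]] tip [[314. 367.]]
0.7 hinge [[270.0, 211.0], [355.0, 210.0]] tip [[314. 365.]]
0.8 hinge [[270.0, 210.0], [355.0, 209.0]] tip [[314. 361.]]
lipend [[277.0, -23.0], [340.0, -24.0]]
wallback top [[278.0, 12.0], [340.0, 11.0]]
wallfoot [[283.0, 24.0], [337.0, 23.0]]
ledge [[225.0, -55.0], [392.0, -58.0]]
bar hooked [[263.0, 7.0], [356.0, 6.0]]
bar hooked2 [[262.0, -7.0], [356.0, -8.0]]
bar ontop [[259.0, 2.0], [359.0, 0.0]]
```

View pics/w12z.png

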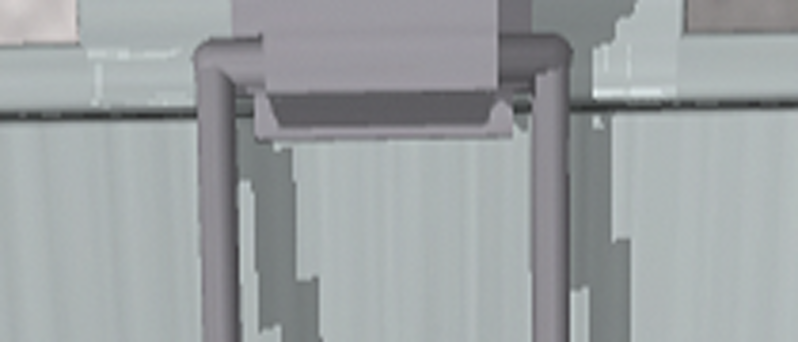

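View pics/w10z.png

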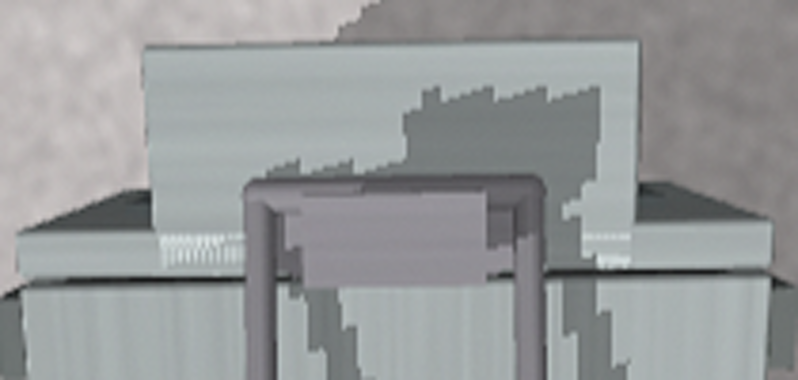

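The zoom shows the bar running behind and under the keeper's lip (row about 15), with the keeper drawn off its base. It is hooked, so I'll continue down.

Emit:
{"method": "play_rows", "body": {"deltas": [[0, [-0.0006, -0.002, -0.003], [0, 0, 0]], [0, [-0.0011, -0.0039, -0.0063], [0, 0, 0]], [0, [-0.0016, -0.0056, -0.0095], [0, 0, 0]], [0, [-0.002, -0.0072, -0.013], [0, 0, 0]], [0, [-0.0024, -0.0086, -0.0165], [0, 0, 0]], [0, [-0.0027, -0.0099, -0.02], [0, 0, 0]], [0, [-0.003, -0.011, -0.0235], [0, 0, 0]], [0, [-0.0033, -0.012, -0.027], [0, 0, 0]], [0, [-0.0033, -0.012, -0.027], [0, 0, 0]]]}}

```text
time: 16.5
tool_pos: [0.5349, -0.0581, 0.1299]
tool_rot: [[0.278, 0.961, -0.002], [0.961, -0.278, -0.006], [-0.006, -0.001, -1.0]]
ft_force: [-0.3, 0.2, -0.5]
gripper_width: 0.0
```

```bash
python3 st.py
```

```text
16.5 [ 0.53485448 -0.05809066  0.12985334] case [[-0.0632 -0.0006  0.1299]] F [-0.3  0.2 -0.5] 0.00020528841801421496
```

Emit:
{"method": "play_rows", "body": {"deltas": [[0, [0, 0, -0.003], [0, 0, 0]], [0, [0, 0, -0.006], [0, 0, 0]], [0, [0, 0, -0.009], [0, 0, 0]], [0, [0, 0, -0.012], [0, 0, 0]], [0, [0, 0, -0.014], [0, 0, 0]], [0, [0, 0, -0.014], [0, 0, 0]]]}}

```text
time: 17.1
tool_pos: [0.535, -0.0574, 0.1163]
tool_rot: [[0.278, 0.961, -0.002], [0.961, -0.278, -0.005], [-0.005, -0.001, -1.0]]
ft_force: [0.3, 0.2, -0.6]
gripper_width: 0.0
```

Emit:
{"method": "play_rows", "body": {"deltas": [[0, [0, 0, -0.001], [0, 0, 0]], [0, [0, 0, -0.002], [0, 0, 0]], [0, [0, 0, -0.002], [0, 0, 0]]]}}

```text
time: 17.4
tool_pos: [0.5353, -0.0575, 0.116]
tool_rot: [[0.278, 0.961, -0.002], [0.961, -0.278, -0.005], [-0.005, -0.001, -1.0]]
ft_force: [-3.0, -0.4, 7.2]
gripper_width: -0.002
```

Contact at z 0.116 with 7 N, which is the lever at its stop. I'll retreat upward and check.

Emit:
{"method": "play_rows", "body": {"deltas": [[0, [0, 0, 0.03], [0, 0, 0]], [0, [-0.005, -0.02, 0.07], [0, 0, 0]], [0, [-0.01, -0.04, 0.12], [0, 0, 0]], [0, [-0.015, -0.055, 0.16], [0, 0, 0]], [0, [-0.015, -0.055, 0.18], [0, 0, 0]], [0, [-0.015, -0.055, 0.18], [0, 0, 0]], [0, [-0.015, -0.055, 0.18], [0, 0, 0]]]}}

```text
time: 18.1
tool_pos: [0.5198, -0.1124, 0.2944]
tool_rot: [[0.278, 0.96, -0.002], [0.96, -0.278, -0.005], [-0.005, -0.0, -1.0]]
ft_force: [0.1, 0.2, -0.5]
gripper_width: -0.001
```

```bash
python3 - <<'E'
from h import *
s=ctrl.sense();C=cam('wrist',s); p=(.551,.003,1.303)
im=ctrl.capture('wrist'); cv2.imwrite('pics/w13.png',im[:,:,::-1])
for q in ['lever_tip','bail_bar','keeper_hook','wax_lump']:
    print(q,[(x['xy'],x['confidence']) for x in ctrl.pinpoint(q,'wrist')[:2]])
print('pred tip at 0,.1',proj(case2w([tip(0),tip(.1),tip(.25)],p),C),'hook slack/5mm',proj(case2w([[.069,0,.118],[.064,0,.118]],p),C))
im=ctrl.capture('scene'); cv2.imwrite('pics/s13.png',cv2.resize(im[160:310,230:430,::-1],(800,600),interpolation=cv2.INTER_CUBIC))
im=ctrl.capture('top'); cv2.imwrite('pics/t13.png',im[:,:,::-1])
for q in ['cassette_box','fixative_jar','base_mould','waste_bin']: print(q,[(x['xy'],x['confidence']) for x in ctrl.pinpoint(q,'top')[:1]])
E
python3 st.py
```

```text
lever_tip [([314.7, 169.8], 0.77)]
bail_bar []
keeper_hook []
wax_lump [([420.5, 139.5], 0.59)]
pred tip at 0,.1 [[313.22500786 167.73776516]
 [313.18530254 168.35332472]
 [313.088695   167.12931108]] hook slack/5mm [[309.60659066 -65.77025974]
 [309.74329561 -56.92041803]]
cassette_box [([330.3, 304.1], 0.91)]
fixative_jar [([137.2, 304.7], 0.82)]
base_mould [([492.0, 282.2], 0.74)]
waste_bin [([349.4, 222.6], 0.6)]
18.65 [ 0.52000115 -0.11233591  0.29426622] case [[-0.1194 -0.0006  0.2943]] F [-0.4  0.3  1.3] 0.0034593871409788132
```

View pics/w13.png

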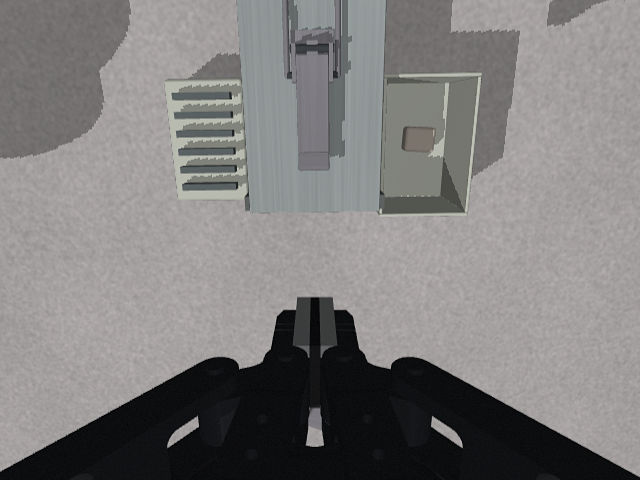

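View pics/s13.png

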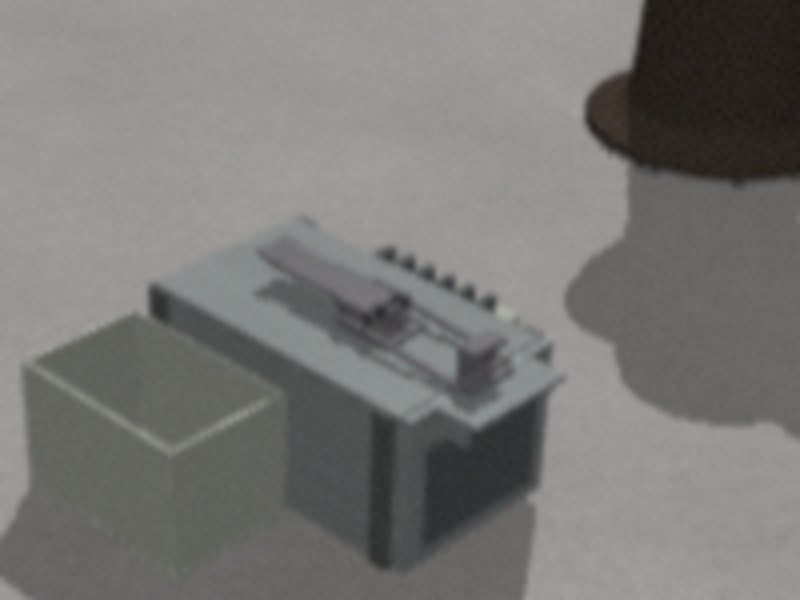

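Emit:
{"method": "play_rows", "body": {"deltas": [[0, [0.0, 0.0, 0.01], [0, 0, 0]], [0, [0.012, 0.045, 0.01], [0, 0, 0]], [0, [0.024, 0.09, 0.01], [0, 0, 0]], [0, [0.024, 0.09, 0.01], [0, 0, 0]], [0, [0.024, 0.09, 0.01], [0, 0, 0]]]}}

```text
time: 19.15
tool_pos: [0.5444, -0.0217, 0.3053]
tool_rot: [[0.276, 0.961, -0.001], [0.961, -0.276, -0.006], [-0.006, 0.0, -1.0]]
ft_force: [-0.1, -1.1, -0.7]
gripper_width: -0.004
```

```bash
python3 - <<'E'
from h import *
s=ctrl.sense();C=cam('wrist',s); p=(.551,.003,1.303)
im=ctrl.capture('wrist'); cv2.imwrite('pics/w14.png',cv2.resize(im[30:230,200:430,::-1],None,fx=3,fy=3,interpolation=cv2.INTER_CUBIC))
for q in ['lever_tip','bail_bar','keeper_hook']:
    print(q,[(x['xy'],x['confidence']) for x in ctrl.pinpoint(q,'wrist')[:2]])
print('hook slack/5mm',proj(case2w([[.069,0,.118],[.064,0,.118]],p),C))
ctrl.capture('scene');S=cam('scene')
print([(x['xy'],x['confidence']) for x in ctrl.pinpoint('lever_tip','scene')[:2]],proj(case2w([tip(0),tip(.15),tip(.3)],p),S))
E
python3 st.py
```

```text
lever_tip [([315.6, 275.6], 0.95)]
bail_bar []
keeper_hook []
hook slack/5mm [[312.57903738  86.27542726]
 [312.66658225  93.28134737]]
[([296.0, 221.1], 0.94), ([271.2, 281.9], 0.29)] [[298.03702487 220.51750621]
 [298.45411451 215.59879542]
 [299.47964174 211.04174535]]
19.45 [ 0.54387609 -0.02351849  0.30468528] case [[-2.750e-02 -1.000e-04  3.047e-01]] F [-0.2 -0.7 -0.8] -0.0010600051530909912
```

View pics/w14.png

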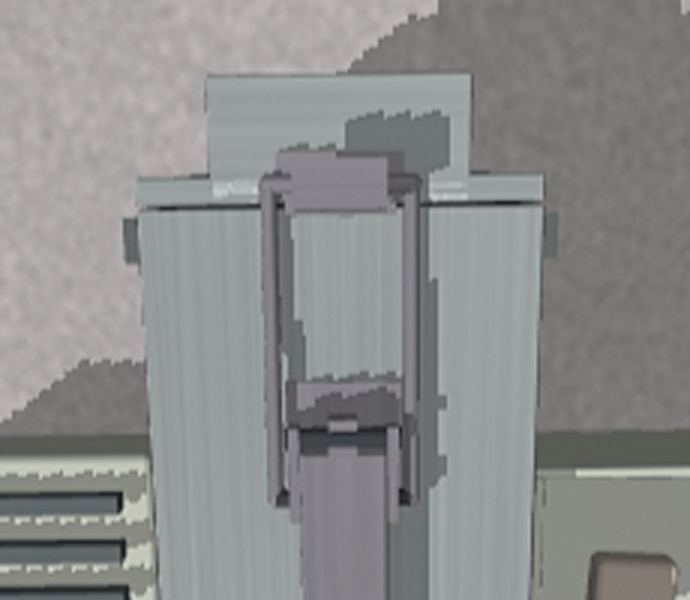

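The lever is flat: its tip in the scene image is at row 221, where 220.5 is predicted for 0 rad. The bar passes under the keeper's lip, the lid is shut, the wax is in the bin, and the arm is clear.

```bash
python3 -c "
from workcell import ctrl
print(ctrl.job_done())"
```

```text
the job is handed in; nothing more can be done
None
```

I did the job in the order asked and handed it in at about 19.5 s of the 59 s allowed. Nothing was forced: the highest contact force I saw was about 13.5 N, when the lid reached its stop.

**What I did**
- **Wax:** pushed it off the top of the case into the waste bin.
- **Lid:** pushed it shut until it stopped against its hard stop.
- **Loop:** tipped it over so it fell behind the keeper.
- **Lever:** folded it down through center and onto its stop (contact at z 0.116 m, about 7 N).

**Last checks**
- **Lever:** it stayed flat after I let go. Its tip was at row 221 in the scene picture, where fully folded predicts 220.5.
- **Loop:** the wrist picture shows the cross bar under the keeper's lip, with the lid shut.
- **Wax:** it is lying inside the bin.
- **Other things:** the cassette box, jar and mould are within 1–2 pixels of where they started.

**What did not fully agree**
- **Detection:** the networks could not find the bail bar or keeper in the last two wrist pictures, so I judged the hooking from the zoomed pictures.
- **Fold force:** I read only about 4–6 N at my stops while folding the lever. That is less than the stated 10–15 N peak, but I took no reading between lever angles of about 1.2 and 0.8 rad, where the peak should fall. The readings at most of these stops were above the 3.5 N of plain friction, and the force was near zero once past center.

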